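Roll the stain flask home in the label reader

ROBOT

A 7-joint arm with a two-finger parallel gripper is mounted at the origin on a cart in front of the work surface, level with it; the furniture and walls round the work are solid. World frame = base frame: x ahead of the robot, y to its left, z up, the work surface at z = 0. Lengths are in m, angles in rad, forces in N, time in s.
With the tool pointing down it reaches from about 0.425 to 0.925 m from the base axis. Payload 6.8 kg.
Tool frame: the origin (TCP) lies midway between the tips of the shut fingers; the grasp point (between the pads) lies 19 mm behind it; z points along the fingers, y is the line along which they close (so a half turn about z gives the same grasp; the last joint's range is limited). The gripper opens to 85 mm and grips with 20 to 120 N. Pads are 22 mm wide; open, the fingers measure 114 mm over their backs; the gripper's body (76 mm by 85 mm) begins 54 mm behind the grasp point. The pads swing forward as they close: fully open they stand 13 mm farther back than shut.
Start: joints at [1.048, 0.477, 0.022, 1.555, -0.011, 1.109, -0.083], TCP at [0.272, -0.618, 0.231] pointing down, gripper open.
Joint ranges: [-2.96, 2.96], [-0.34, 2.1], [-1.41, 1.46], [0.24, 2.44], [-1.37, 4.51], [0.17, 1.92], [-2.96, 2.96]. Speed limits (rad/s): [2.39, 2.39, 3.14, 3.14, 3.14, 3.14, 3.14].

INTERFACE

Orientations are given as a unit quaternion [x, y, z, w].
In Python, from plant import ctrl gives the robot as it stands. The module is installed in compiled form; this text tells all that it offers.
- The arm moves only by the tool move_arm, never from a script. Its arguments are lists of equal length, an entry for each row: "travel": the shift along the tool's x, y, z in cm, a list of three; "turn": the turn about the tool's z in degrees; "fingers": the gripper command: -1 is fully open, 1 is shut, values between are in proportion. A call has 1 to 20 rows; each row shifts and turns the commanded pose from where the row before left it, along the tool's axes as they then stand; what a row does not reach is not made up. A row lasts 1/8 s, in which the tool goes at most 62.5 mm and 10.7 degrees, less where a joint would pass 70% of its speed; a pose out of reach is approached as far as the arm can. A call is refused whole if a number of a shift passes 6.25 or a number of a turn 10.7, either way. A call with a gripper value outside its range is refused whole. The fingers move at their own pace and stop on an object; the grip force is fixed at half the most. Time passes only in rows, so rows that do not move let the fingers close. It gives the time, the measured TCP pose, the force, the opening and the grip force at its end, in the units of the state.
- ctrl.state(): the state, without advancing time (a new reading comes with each control period).
- ctrl.camera(name): name is "side" or "top"; returns a dict with "color" (420x560x3 uint8, red, green, blue), "vfov" (degrees; the focal length in pixels is half the picture's height over the tangent of half this angle, whatever the lens; pixels are square), "cx", "cy" (the principal point, pixels), "k1" (the pictures are not rectified: a ray, as slopes to the right and down, at radius r is drawn at 1 + k1 r^2 times it, then the intrinsics apply), "eye" and "rotation" of the camera in the world. Camera axes: x right, y up, looking along -z (the intrinsics and any distortion apply to the point x, -y, -z); pixel columns grow to the right and rows downward; lengths in m; the calibration is good to about 2 mm. A picture is of the moment at which its call begins. There is no depth.
- ctrl.hand_in(): hands the job in; it is judged then, once.
Trained networks look in the newest picture that a camera, given by its name, has taken for a name from the list of things; names that differ only in an ending like _2 or _b are one class to them, and where a whole thing is asked for, a point or a joint stands for the part that bears it (a point fixed in the world has none). Each returns a list of dicts, best first, with "score" (0 to 1); they miss things now and then, are a little off and sometimes report something else, mostly with a low value. They report only what shows in the picture. A call takes as long as a camera call.
- ctrl.boxes_of(camera, label): "point" ([x, y, z] in m, in world coordinates, good to about 4 mm: the middle of the surface that is visible of it).
The state is a dict: "t": time; "joint_positions": joint angles; "qd": joint speeds; "effort": joint torques, N m; "tool_pos": TCP position; "eef_rot": TCP orientation; "contact_force": force on the tool from outside, world axes, zero at the start; "ft_torque": the same for the moment, N m; "gripper_width": finger opening in m; "grip_force": force on a finger pad.
Only numpy, scipy, OpenCV 4.12 (cv2) and the standard library are available. Lean on these libraries where they do the work, as an engineer would, in place of code of your own. Each camera call takes 0.05 s, during which the arm holds its last target. There are 200 camera calls.

TASK

The purple stain flask lies on its side in the channel of the label reader. Roll it along the channel by pushing its side, without lifting it, over the low hump and up to the blue sprung plate, and press it steadily against the plate with about 8 newtons (never more than 12) for a full second so that the reader registers it. Then back away gently and leave it lying at rest against the plate, with nothing else disturbed.

Things in the scene. Friction and masses are not known exactly. Their poses are not given: they have to be found in the camera images.
- flask_mid (a point): middle of the purple stain flask's glass body, on its axis. The flask lies on its side across the channel: a cylinder 44 mm in diameter reaching 40 mm to each side of this point; on one end a black cap, 25 mm in diameter, 14 mm long. z axis: along the flask towards the cap, level; x and y axes turn with the flask as it rolls.
- flask: the same flask, 0.1 to 0.2 kg; origin at the centre of its foot, 40 mm from flask_mid; z axis towards the cap. Smooth hard glass (friction about 0.35 on anything): it rolls very easily, and by itself down a slope of 1 degree or more.
- bed: the fixed channel: grey tray 250 mm long (x), 122 mm wide (y), level; origin at the centre of its underside, on the shelf; +x is the way to roll, towards the reader. Side walls 22 mm high, 106 mm apart inside. Floor level, 8 mm over the shelf, from x = -119 to -55 mm, where the flask starts; a 12 mm high strip closes this end; from -55 mm it rises to the hump.
- hump (a point): top of the hump in the channel floor, at x = 0, z = 12 mm of the channel's frame, mid-width (orange marks on the walls beside it). Beyond it the floor falls at 3.5 degrees to 8 mm height at x = +65 mm, so a flask past the hump rolls on to the plate by itself and lies against it.
- reader: white reader head fixed at the channel's far end: 44 x 104 mm, top 53 mm over the shelf, knob to 62 mm; origin at the centre of its underside, x = +103, z = 5 mm of the channel's frame, same axes. Its blue plate faces the flask, 13 to 49 mm over the shelf. The plate's free face lies at channel x = +41 to +63 mm: set by hand, NOT measured, to be found by touch.
- plate_guide (a point): middle of the reader head's front face (fixed; NOT on the plate). The blue plate stands out from it by an unmeasured 18 to 40 mm and yields towards it, along the channel's +x, against a spring of 4 N per mm without preload; hard stop after 5 mm.
- scanner: black hand barcode scanner, 199 x 57 x 36 mm, lying at the back; origin at the centre of its underside
- beaker: empty glass beaker, 62 mm wide, 72 mm tall; origin at the centre of its underside
- petri: petri dish, 62 mm wide, 15 mm tall; origin at the centre of its underside
- sample_cup: sample cup with a red lid, 49 mm wide, 60 mm tall; origin at the centre of its underside
- oil_dropper: brown dropper bottle, 26 mm wide, 86 mm tall, standing; origin at the centre of its underside
- coverglass: little white box of cover glasses, 28 x 28 x 18 mm; origin at the centre of its underside
- marker: black marker pen, 131 mm long, 16 mm thick, lying; origin at its middle, on the underside

How it is judged:
On the way, in this order (a step that is already met when the one before it is completed fails the run):
1. the flask rolls along the channel on the near side of the hump (turning faster than 0.15 rad/s) (angular speed of flask above 0.15 rad/s and x of flask_mid in the frame of bed between -0.065 and 0 m), for 0.15 s.
2. past the hump, the flask is pressed against the reader's plate with 5 to 10 N for 0.7 s (contact force between flask and reader between 5 and 10 N and x of flask_mid in the frame of bed above 0.008 m), for 0.7 s.
At the end, for the whole second after the job is handed in: the flask lies at rest (slower than 10 mm/s) on the channel floor beyond the hump, its axis within 0.15 rad of square across the channel, its middle 15 to 48 mm beyond the hump, and still touching the plate under its own weight (more than 0.012 N) (contact force between flask and reader above 0.012 N and x of flask_mid in the frame of bed between 0.015 and 0.048 m and z of flask_mid in the frame of bed below 0.037 m and angle between the z axis of flask and the y axis of bed, either way round below 0.15 rad and linear speed of flask below 0.01 m/s).
It fails at once if the flask pushes on the reader with more than 13 N (contact force between flask and reader above 13 N).
It fails at once if the flask is lifted off the channel floor (its axis more than 42 mm above the underside of the channel; lying on the hump it is at 34 mm) (z of flask_mid in the frame of bed above 0.042 m).
It fails at once if another thing is displaced by more than 20 mm (distance of any of scanner, beaker, petri, sample_cup, oil_dropper, coverglass, marker from where it was at the start of the episode above 0.02 m).
It also fails if it takes over 64 s, if anything falls off the work surface, if the arm or the gripper's body presses on something with over 40 N, if the wrist force passes 120 N, or if a joint passes its speed limit or range.

## Working session

There is one attempt and no reset: what is moved stays moved. The work goes in short steps, Python scripts to look and compute and a tool call to move; the robot and the scene stay as the last step left them, time stands still between calls to the robot, and variables do not carry over. Pictures are saved under pics/ and viewed, at most 10 in all, crops included, and the job is handed in when it is done.

Besides the shell and the picture viewer there is one more tool, called after "Emit:" by a JSON object that holds its "op" and its "data". move_arm: Moves the arm, as the interface text tells. Its arguments: {"type":"object","properties":{"travel":{"type":"array","items":{"type":"array","items":{"type":"number"}}},"turn":{"type":"array","items":{"type":"number"}},"fingers":{"type":"array","items":{"type":"number"}}},"required":["travel","turn","fingers"]}

```bash
mkdir -p pics; cat > h.py <<'E'
import numpy as np, cv2
from plant import ctrl
from scipy.spatial.transform import Rotation as R
def snap(name,fn=None):
    c=ctrl.camera(name)
    if fn: cv2.imwrite('pics/'+fn,c['color'][:,:,::-1])
    return c
def K(c):
    f=210/np.tan(np.radians(c['vfov'])/2); return np.array([[f,0,c['cx']],[0,f,c['cy']],[0,0,1.]]),np.array([c['k1'],0,0,0,0.])
def ray(c,u,v):
    k,d=K(c); p=cv2.undistortPoints(np.array([[[u,v]]],float),k,d)[0,0]
    return np.array(c['eye']),np.array(c['rotation']).reshape(3,3)@np.array([p[0],-p[1],-1])
def onz(c,u,v,z):
    e,r=ray(c,u,v); return e+r*(z-e[2])/r[2]
def proj(c,P):
    k,d=K(c); q=(np.atleast_2d(P)-np.array(c['eye']))@np.array(c['rotation']).reshape(3,3); q=q*[1,-1,-1]
    return cv2.projectPoints(q,np.zeros(3),np.zeros(3),k,d)[0][:,0]
E
python3 - <<'E'
from h import *
for n in ['top','side']:
    c=snap(n,n+'0.png'); print(n,c['vfov'],c['eye'],np.round(c['rotation'],3).tolist(),c['k1'])
    for l in ['flask_mid','flask','bed','hump','reader','plate_guide','scanner','beaker','petri','sample_cup','oil_dropper','coverglass','marker']:
        print(l,[(np.round(b['point'],3).tolist(),round(b['score'],2)) for b in ctrl.boxes_of(n,l)[:2]])
s=ctrl.state();print(s)
E
```

```text
top 52.99312140427346 [ 0.42000851 -0.0997633   1.06698011] [0.051, -0.059, -0.7, 0.71] 0.011604964788080218
flask_mid [([0.492, -0.123, 0.041], 0.91), ([0.537, -0.369, 0.061], 0.29)]
flask [([0.495, -0.124, 0.047], 0.91)]
bed [([0.502, -0.055, 0.008], 0.74), ([0.538, -0.367, 0.062], 0.52)]
hump [([0.504, -0.056, 0.008], 0.64)]
reader [([0.489, -0.118, 0.042], 0.65), ([0.512, 0.046, 0.05], 0.59)]
plate_guide [([0.518, 0.046, 0.053], 0.86)]
scanner [([0.708, 0.078, 0.037], 0.59)]
beaker [([0.719, -0.058, 0.018], 0.52)]
petri [([0.444, -0.362, 0.013], 0.76), ([0.718, -0.057, 0.016], 0.26)]
sample_cup [([0.536, -0.368, 0.063], 0.89)]
oil_dropper []
coverglass [([0.437, 0.194, 0.021], 0.7), ([0.515, 0.045, 0.05], 0.42)]
marker [([0.564, 0.19, 0.016], 0.76)]
side 56.52306645105369 [0.35550813 0.56924102 0.63449363] [-0.08, 0.43, 0.889, -0.139] -0.045181643765116096
flask_mid [([0.491, -0.105, 0.037], 0.57)]
flask []
bed [([0.487, -0.058, 0.012], 0.9)]
hump [([0.483, -0.063, 0.01], 0.96)]
reader [([0.51, 0.063, 0.045], 0.85)]
plate_guide [([0.509, 0.062, 0.046], 0.82), ([0.436, -0.35, 0.01
[... 321 characters left out ...]
 0.47701996,  0.02240533,  1.55541137, -0.0114778 ,
        1.10931675, -0.08312092]), 'qd': array([ 1.54996930e-03,  2.98287051e-06, -5.50297167e-04,  2.48088410e-05,
        4.93977823e-04,  9.85953018e-04,  9.61022395e-04]), 'effort': array([ 6.78442648e-04, -5.96324015e+01,  1.60663839e+00, -2.81538767e+01,
        1.24574159e-02,  1.64101610e-03, -1.29320776e-05]), 'tool_pos': array([ 0.27201598, -0.6177689 ,  0.23128981]), 'eef_rot': array([ 9.78575351e-01,  2.05889007e-01, -8.32736001e-06, -1.14648112e-05]), 'contact_force': array([0.32007293, 0.30945399, 0.959986  ]), 'ft_torque': array([ 0.02838721, -0.00458594, -0.05933826]), 'grip_force': 0.0, 'gripper_width': 0.08527116592005679}
```

View pics/top0.png

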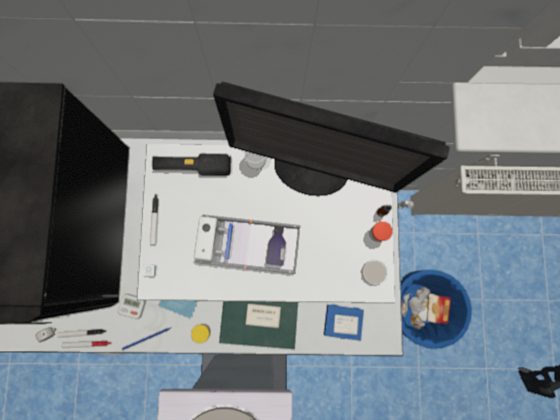

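View pics/side0.png

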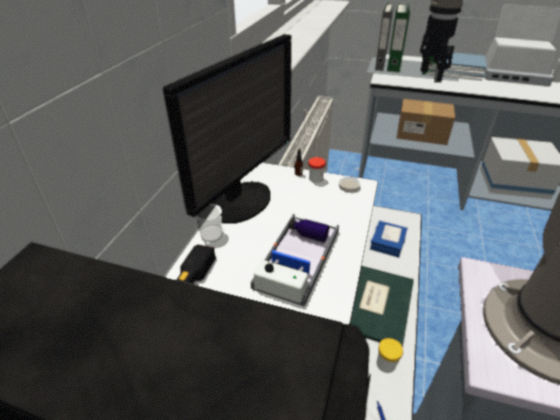

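The tray lies nearly along world y. The reader is on the left of the top view (about 210,240) and the flask on the right (about 277,245). Next I need the tray's yaw and the flask's exact position.

```bash
sed -i "s/np.array(c\['rotation'\]).reshape(3,3)/R.from_quat(c['rotation']).as_matrix()/" h.py
python3 - <<'E'
from h import *
c=snap('top'); im=c['color']
cv2.imwrite('pics/crop1.png',cv2.resize(im[200:290,180:310,::-1],None,fx=6,fy=6,interpolation=cv2.INTER_CUBIC))
r,g,b=[im[:,:,i].astype(int) for i in range(3)]
sub=np.zeros(r.shape,bool); sub[200:290,180:310]=1
def comps(m,nm,z,mn):
    n,l,s,ce=cv2.connectedComponentsWithStats((m&sub).astype(np.uint8))
    for i in range(1,n):
        if s[i,4]>=mn: print(nm,s[i].tolist(),ce[i].round(1),onz(c,*ce[i],z).round(4))
comps((r>g+50)&(r>b+50),'orange',.022,2)
m=(b>g+15)&(b>r+5)&(r>=g)&(r<130)
comps(m,'purple',.04,20)
comps((b>r+50)&(b>100),'blue',.049,10)
E
```

```text
orange [250, 221, 2, 2, 4] [250.5 221.5] [ 0.5605 -0.0507  0.022 ]
orange [245, 266, 1, 2, 2] [245.  266.5] [ 0.4487 -0.0397  0.022 ]
purple [269, 232, 16, 33, 359] [276.  248.2] [ 0.4934 -0.1152  0.04  ]
blue [225, 223, 7, 35, 96] [228.3 239.4] [0.5123 0.0006 0.049 ]
```

View pics/crop1.png

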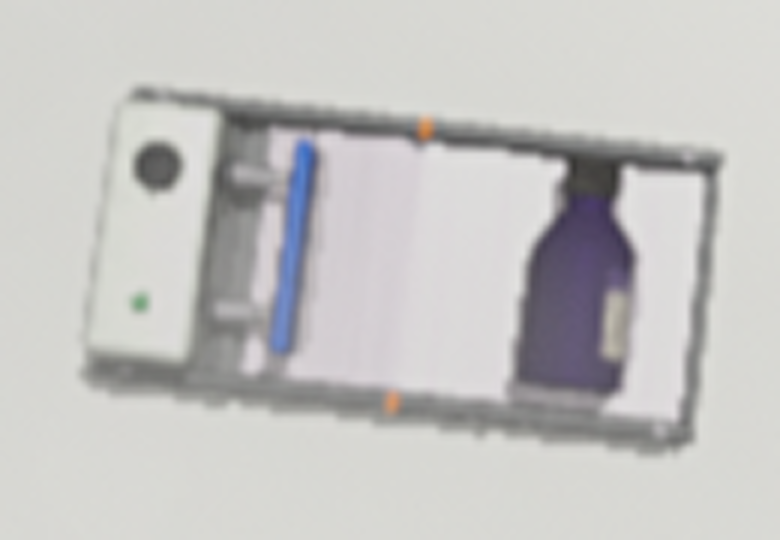

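```bash
python3 - <<'E'
from h import *
c=snap('top')
P=lambda x,y,z: onz(c,180+(x+.5)/6-.5,200+(y+.5)/6-.5,z)[:2]
A,B,C,D=P(135,92,.022),P(718,157,.022),P(88,375,.022),P(690,445,.022)
for a,b in((A,B),(C,D)):
    d=a-b; print(a.round(4),b.round(4),'len',np.linalg.norm(d).round(4),'dir',(d/np.linalg.norm(d)).round(4))
o1,o2=P(425,129,.022),P(392,402,.022); m=(o1+o2)/2; print('marks',o1,o2,m,(A+B+C+D)/4)
e=(A-B)/np.linalg.norm(A-B)+(C-D)/np.linalg.norm(C-D)
e/=np.linalg.norm(e); n=np.array([-e[1],e[0]])
print('e',e,'yaw deg',np.degrees(np.arctan2(e[1],e[0])))
f=lambda p:(round(float((p-m)@e),4),round(float((p-m)@n),4))
for nm,p in dict(footL=P(515,385,.03),footR=P(620,390,.03),shL=P(532,265,.03),shR=P(634,260,.03),cap=P(594,162,.03),foot=P(560,405,.03),footp=P(566,390,.03),plateTop=P(316,145,.049),plateBot=P(292,350,.049),readTop=P(222,108,.053),readBot=P(190,362,.053),end=P(703,290,.012)).items(): print(nm,f(p),p.round(4))
q=R.from_quat(ctrl.state()['eef_rot']).as_matrix(); print(q.round(3))
E
```

```text
[0.5753 0.0707] [ 0.5516 -0.1728] len 0.2446 dir [0.0968 0.9953]
[0.4578 0.0852] [ 0.4327 -0.1618] len 0.2483 dir [0.101  0.9949]
marks [ 0.5615248  -0.05051652] [ 0.44845404 -0.03952765] [ 0.50498942 -0.04502208] [ 0.5043259  -0.04469298]
e [0.09890315 0.99509706] yaw deg 84.32398749839484
footL (-0.0495, 0.0445) [ 0.4558 -0.0899]
footR (-0.0922, 0.0417) [ 0.4544 -0.1327]
shL (-0.0508, -0.0048) [ 0.5048 -0.096 ]
shR (-0.0922, -0.0116) [ 0.5075 -0.1379]
cap (-0.0714, -0.0501) [ 0.5477 -0.121 ]
foot (-0.0686, 0.0505) [ 0.448  -0.1083]
footp (-0.0704, 0.0442) [ 0.4541 -0.1107]
plateTop (0.0416, -0.0418) [ 0.5507 -0.0078]
plateBot (0.0405, 0.0414) [ 0.4678 -0.0006]
readTop (0.0808, -0.0519) [0.5647 0.0303]
readBot (0.0798, 0.0508) [0.4623 0.0394]
end (-0.1227, -0.004) [ 0.4969 -0.1675]
[[ 0.915  0.403  0.   ]
 [ 0.403 -0.915  0.   ]
 [ 0.    -0.    -1.   ]]
```

The tray frame is consistent: origin at about (0.505, -0.045), +x direction (0.099, 0.995), flask at x = -71 mm and plate near 41 mm. I'll go above the spot behind the flask and align the gripper.

Emit:
{"op": "move_arm", "data": {"travel": [[3.1,-2.85,0.4],[3.1,-2.85,0.4],[3.1,-2.85,0.4],[3.1,-2.85,0.4],[3.1,-2.85,0.4],[3.1,-2.85,0.4],[3.1,-2.85,0.4],[3.1,-2.85,0.4],[3.1,-2.85,0.4],[3.1,-2.85,0.4],[3.1,-2.85,0.4],[3.1,-2.85,0.4],[0,0,0],[0,0,0],[0,0,0],[0,0,0],[0,0,0],[0,0,0],[0,0,0],[0,0,0]], "turn": [0,0,0,0,0,0,0,0,0,0,0,0,-10.1,-10.1,-10.1,-10.1,-10.1,-10,0,0], "fingers": [0.65,0.65,0.65,0.65,0.65,0.65,0.65,0.65,0.65,0.65,0.65,0.65,0.65,0.65,0.65,0.65,0.65,0.65,0.65,0.65]}}

```text
t: 4.0
tool_pos: [0.4747, -0.155, 0.1834]
eef_rot: [0.743, 0.67, 0.0, 0.0]
contact_force: [-0.1, 0.2, 1.0]
gripper_width: 0.0149
grip_force: 0.0
```

Emit:
{"op": "move_arm", "data": {"travel": [[0,0.2,2.5],[0,0,2.5],[0,0,2.5],[0,0,2.5],[0,0,2],[0,0,0],[0,0,0]], "turn": [0,0,0,0,0,0,0], "fingers": [0.65,0.65,0.65,0.65,0.65,0.65,0.65]}}

```text
t: 4.88
tool_pos: [0.4772, -0.1551, 0.064]
eef_rot: [0.742, 0.671, 0.0, 0.0]
contact_force: [0.7, 0.7, 0.2]
gripper_width: 0.015
grip_force: 0.0
```

```bash
python3 - <<'E'
from h import *
a=snap('top')['color'][200:290,180:310,::-1]; b=snap('side')['color'][195:315,230:370,::-1]
f=lambda i,s:cv2.resize(i,s,interpolation=cv2.INTER_CUBIC)
cv2.imwrite('pics/c2.png',np.vstack([f(a,(420,290)),f(b,(420,300))]))
print(ctrl.state()['tool_pos'],ctrl.state()['contact_force'])
E
```

```text
[ 0.47740869 -0.1552429   0.06427454] [0.23215095 0.34895346 0.49833924]
```

View pics/c2.png

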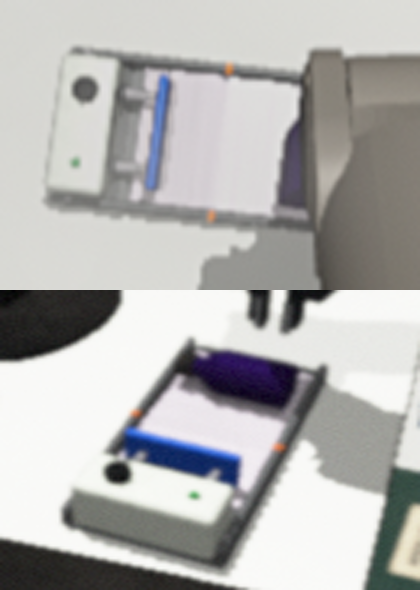

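The side view shows the two fingers above and behind the flask (about 275,315 in the crop), clear of it. I'll lower them behind it.

Emit:
{"op": "move_arm", "data": {"travel": [[0,0,0.8],[0,0,0.8],[0,0,0.8],[0,0,0.8],[0,0,0.9],[0,0,0],[0,0,0]], "turn": [0,0,0,0,0,0,0], "fingers": [0.65,0.65,0.65,0.65,0.65,0.65,0.65]}}

```text
t: 5.85
tool_pos: [0.4768, -0.155, 0.0223]
eef_rot: [0.742, 0.671, 0.0, 0.0]
contact_force: [0.2, 0.7, -0.7]
gripper_width: 0.015
grip_force: 0.0
```

Emit:
{"op": "move_arm", "data": {"travel": [[0.3,0,0],[0.3,0,0],[0.3,0,0],[0.3,0,0],[0.3,0,0],[0.3,0,0],[0.3,0,0],[0.3,0,0],[0.3,0,0],[0.3,0,0],[0.3,0,0],[0.3,0,0],[0.3,0,0],[0.3,0,0],[0.3,0,0],[0.3,0,0]], "turn": [0,0,0,0,0,0,0,0,0,0,0,0,0,0,0,0], "fingers": [0.65,0.65,0.65,0.65,0.65,0.65,0.65,0.65,0.65,0.65,0.65,0.65,0.65,0.65,0.65,0.65]}}

```text
t: 7.85
tool_pos: [0.4815, -0.1071, 0.0223]
eef_rot: [0.742, 0.671, 0.0, 0.0]
contact_force: [-0.3, -0.0, -0.6]
gripper_width: 0.0152
grip_force: 0.1
```

```bash
python3 - <<'E'
from h import *
a=snap('top')['color'][200:290,180:310,::-1]; b=snap('side')['color'][195:315,230:370,::-1]
f=lambda i,s:cv2.resize(i,s,interpolation=cv2.INTER_CUBIC)
cv2.imwrite('pics/c3.png',np.vstack([f(a,(420,290)),f(b,(420,300))]))
s=ctrl.state();print(s['tool_pos'],s['contact_force'],(s['tool_pos'][:2]-[.505,-.045])@np.array([.0989,.9951]))
E
```

```text
[ 0.48153312 -0.10677597  0.02230874] [-0.04985058  0.5576453  -0.2467842 ] -0.06379414355979474
```

View pics/c3.png

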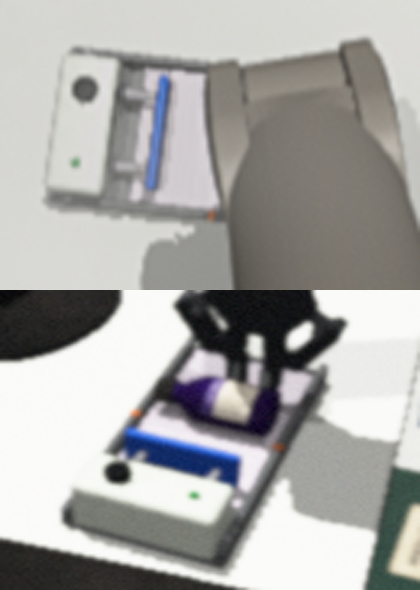

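The flask (about 225,400) is being pushed ahead of the fingers, roughly square and close to the hump marks. I'll carry on over the hump.

Emit:
{"op": "move_arm", "data": {"travel": [[0.2,0,0],[0.2,0,0],[0.2,0,0],[0.2,0,0],[0.2,0,0],[0.2,0,0],[0.2,0,0],[0.2,0,0],[0.2,0,0],[0.2,0,0],[0.2,0,0],[0.2,0,0],[0.2,0,0],[0.2,0,0],[0.2,0,0],[0.2,0,0],[0.2,0,0],[0,0,0],[0,0,0]], "turn": [0,0,0,0,0,0,0,0,0,0,0,0,0,0,0,0,0,0,0], "fingers": [0.65,0.65,0.65,0.65,0.65,0.65,0.65,0.65,0.65,0.65,0.65,0.65,0.65,0.65,0.65,0.65,0.65,0.65,0.65]}}

```text
t: 10.32
tool_pos: [0.4848, -0.0735, 0.0223]
eef_rot: [0.742, 0.671, -0.0, 0.0]
contact_force: [0.3, 0.3, -0.1]
gripper_width: 0.0148
grip_force: 0.0
```

```bash
cat > look.py <<'E'
import sys
from h import *
b=snap('side')['color'][195:315,230:370,::-1]
cv2.imwrite('pics/'+sys.argv[1],cv2.resize(b,(700,600),interpolation=cv2.INTER_CUBIC))
s=ctrl.state();print(s['t'],s['tool_pos'],s['contact_force'],(s['tool_pos'][:2]-[.505,-.045])@np.array([.0989,.9951]))
E
python3 look.py c4.png
```

```text
10.375 [ 0.48482664 -0.07354527  0.02228395] [0.87431578 0.31272451 0.22657827] -0.03040054314917847
```

View pics/c4.png

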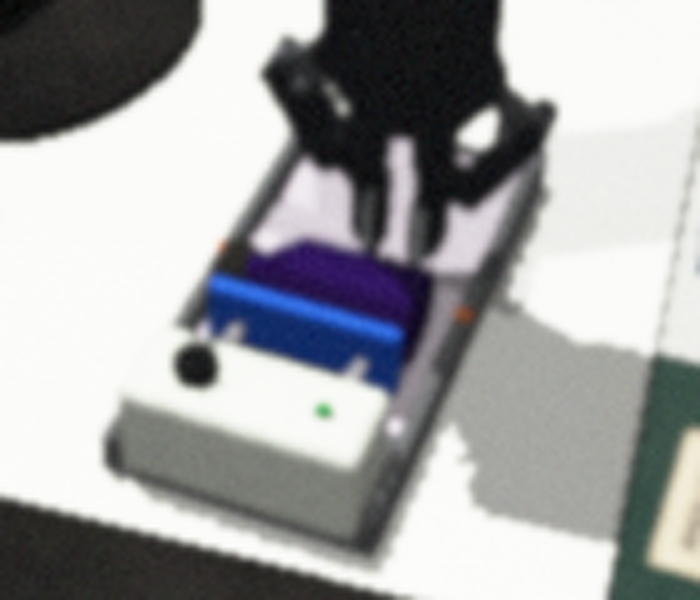

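The flask now lies square against the blue plate (about 330,280), with the fingers behind it. I'll close up slowly.

Emit:
{"op": "move_arm", "data": {"travel": [[0.2,0,0],[0.2,0,0],[0.2,0,0],[0.2,0,0],[0.1,0,0],[0.1,0,0],[0,0,0]], "turn": [0,0,0,0,0,0,0], "fingers": [0.65,0.65,0.65,0.65,0.65,0.65,0.65]}}

```text
t: 11.25
tool_pos: [0.4859, -0.0635, 0.0223]
eef_rot: [0.742, 0.671, 0.0, 0.0]
contact_force: [0.7, 0.8, -0.5]
gripper_width: 0.0146
grip_force: 0.0
```

```bash
cat > f.py <<'E'
from h import *
F=[];E=np.array([.0989,.9951])
for i in range(8):
    ctrl.camera('side'); s=ctrl.state(); F.append(s['contact_force'])
F=np.array(F);print(s['t'],s['tool_pos'].round(4),'F',F.mean(0).round(2),'along',(F[:,:2]@E).mean().round(2),'sd',(F[:,:2]@E).std().round(2),'x',((s['tool_pos'][:2]-[.505,-.045])@E).round(4))
E
python3 f.py
```

```text
11.65 [ 0.4859 -0.0636  0.0223] F [ 0.29 -0.03  0.09] along -0.01 sd 0.51 x -0.0204
```

Baseline force is about 0. I'll creep forward in short steps.

Emit:
{"op": "move_arm", "data": {"travel": [[0.1,0,0],[0.1,0,0],[0.1,0,0],[0,0,0]], "turn": [0,0,0,0], "fingers": [0.65,0.65,0.65,0.65]}}

```text
t: 12.15
tool_pos: [0.4862, -0.0604, 0.0223]
eef_rot: [0.742, 0.671, 0.0, -0.0]
contact_force: [-0.6, 0.3, 0.1]
gripper_width: 0.0151
grip_force: 0.0
```

Emit:
{"op": "move_arm", "data": {"travel": [[0.05,0,0],[0.05,0,0],[0,0,0]], "turn": [0,0,0], "fingers": [0.65,0.65,0.65]}}

```text
t: 12.52
tool_pos: [0.4863, -0.0595, 0.0223]
eef_rot: [0.742, 0.671, 0.0, 0.0]
contact_force: [0.1, 0.6, -0.8]
gripper_width: 0.015
grip_force: 0.0
```

Emit:
{"op": "move_arm", "data": {"travel": [[0.05,0,0],[0.05,0,0],[0,0,0]], "turn": [0,0,0], "fingers": [0.65,0.65,0.65]}}

```text
t: 12.9
tool_pos: [0.4864, -0.0585, 0.0223]
eef_rot: [0.742, 0.671, -0.0, 0.0]
contact_force: [0.5, -0.6, -1.2]
gripper_width: 0.0149
grip_force: 0.0
```

```bash
python3 f.py
```

```text
13.3 [ 0.4863 -0.0586  0.0223] F [-0.31 -0.05 -0.01] along -0.08 sd 0.58 x -0.0153
```

Emit:
{"op": "move_arm", "data": {"travel": [[0.05,0,0],[0.05,0,0],[0,0,0]], "turn": [0,0,0], "fingers": [0.65,0.65,0.65]}}

```text
t: 13.68
tool_pos: [0.4865, -0.0575, 0.0223]
eef_rot: [0.742, 0.671, -0.0, 0.0]
contact_force: [-1.0, 1.0, 0.1]
gripper_width: 0.0151
grip_force: 0.0
```

Emit:
{"op": "move_arm", "data": {"travel": [[0.05,0,0],[0.05,0,0],[0,0,0]], "turn": [0,0,0], "fingers": [0.65,0.65,0.65]}}

```text
t: 14.05
tool_pos: [0.4865, -0.0569, 0.0223]
eef_rot: [0.742, 0.671, -0.0, 0.0]
contact_force: [-0.7, -1.2, 0.0]
gripper_width: 0.0148
grip_force: 1.1
```

```bash
python3 f.py; python3 -c "
from h import *
s=ctrl.state();print(s['grip_force'],s['ft_torque'])"
```

```text
14.45 [ 0.4865 -0.0567  0.0223] F [-0.51 -2.37  0.01] along -2.41 sd 0.48 x -0.0135
1.3743263762444258 [-0.56561945  0.08016271  0.05736791]
```

Contact at about 2.4 N. Another 1 mm.

Emit:
{"op": "move_arm", "data": {"travel": [[0.05,0,0],[0.05,0,0]], "turn": [0,0], "fingers": [0.65,0.65]}}

```text
t: 14.7
tool_pos: [0.4865, -0.056, 0.0222]
eef_rot: [0.742, 0.671, -0.0, 0.0]
contact_force: [-0.7, -4.0, -0.7]
gripper_width: 0.0149
grip_force: 2.5
```

```bash
python3 f.py
```

```text
15.1 [ 0.4865 -0.056   0.0222] F [-0.09 -5.05 -0.42] along -5.03 sd 0.34 x -0.0128
```

Emit:
{"op": "move_arm", "data": {"travel": [[0.05,0,0],[0.05,0,0]], "turn": [0,0], "fingers": [0.65,0.65]}}

```text
t: 15.35
tool_pos: [0.4865, -0.0554, 0.0222]
eef_rot: [0.742, 0.671, -0.001, 0.0]
contact_force: [0.3, -7.0, -0.6]
gripper_width: 0.0151
grip_force: 3.5
```

```bash
python3 f.py
```

```text
15.75 [ 0.4865 -0.0555  0.0222] F [-0.5  -6.4  -0.41] along -6.42 sd 0.37 x -0.0123
```

Emit:
{"op": "move_arm", "data": {"travel": [[0.05,0,0],[0,0,0],[0,0,0],[0,0,0],[0,0,0],[0,0,0],[0,0,0],[0,0,0],[0,0,0]], "turn": [0,0,0,0,0,0,0,0,0], "fingers": [0.65,0.65,0.65,0.65,0.65,0.65,0.65,0.65,0.65]}}

```text
t: 16.88
tool_pos: [0.4865, -0.0554, 0.0222]
eef_rot: [0.742, 0.67, -0.001, 0.0]
contact_force: [0.1, -7.1, -0.8]
gripper_width: 0.0149
grip_force: 3.7
```

```bash
python3 f.py
```

```text
17.275 [ 0.4865 -0.0554  0.0223] F [-0.34 -7.53 -0.26] along -7.53 sd 0.42 x -0.0121
```

Held about 7.5 N for well over a second. Now I'll back away gently.

Emit:
{"op": "move_arm", "data": {"travel": [[-0.03,0,0],[-0.03,0,0],[-0.03,0,0],[-0.03,0,0],[-0.03,0,0],[-0.03,0,0],[-0.03,0,0],[-0.03,0,0],[-0.03,0,0],[-0.03,0,0],[-0.03,0,0],[-0.03,0,0],[-0.03,0,0],[-0.03,0,0],[-0.03,0,0],[-0.03,0,0],[-0.03,0,0],[-0.03,0,0],[-0.03,0,0],[-0.03,0,0]], "turn": [0,0,0,0,0,0,0,0,0,0,0,0,0,0,0,0,0,0,0,0], "fingers": [0.65,0.65,0.65,0.65,0.65,0.65,0.65,0.65,0.65,0.65,0.65,0.65,0.65,0.65,0.65,0.65,0.65,0.65,0.65,0.65]}}

```text
t: 19.77
tool_pos: [0.4863, -0.0601, 0.0223]
eef_rot: [0.742, 0.671, 0.0, 0.0]
contact_force: [-0.8, 0.1, 0.8]
gripper_width: 0.0148
grip_force: 0.0
```

Emit:
{"op": "move_arm", "data": {"travel": [[-0.1,0,0],[-0.2,0,0],[-0.3,0,0],[-0.3,0,0],[-0.3,0,0],[-0.3,0,0],[-0.3,0,0],[-0.3,0,0],[0,0,0],[0,0,0],[0,0,0],[0,0,0],[0,0,0],[0,0,0]], "turn": [0,0,0,0,0,0,0,0,0,0,0,0,0,0], "fingers": [0.65,0.65,0.65,0.65,0.65,0.65,0.65,0.65,0.65,0.65,0.65,0.65,0.65,0.65]}}

```text
t: 21.52
tool_pos: [0.4841, -0.0809, 0.0223]
eef_rot: [0.742, 0.671, 0.0, 0.0]
contact_force: [0.1, -0.3, -1.2]
gripper_width: 0.0151
grip_force: 0.0
```

```bash
python3 look.py c5.png
```

```text
21.575 [ 0.48412654 -0.08094359  0.02233108] [-0.18838684 -0.17754143  0.08408124] -0.037831849779787055
```

View pics/c5.png

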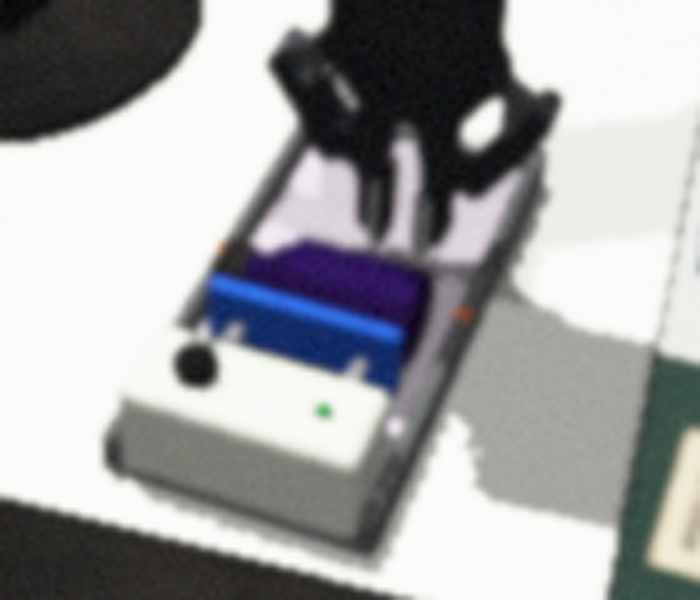

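The flask lies square against the plate (about 330,280), in the same place as before the press. The fingers are well clear of it (about 400,230).

```bash
python3 -c "
from plant import ctrl
print(ctrl.hand_in())"
```

```text
the job is handed in; nothing more can be done
None
```

The flask was rolled over the hump, held against the plate at about 7.5 N for over a second and left lying square against it; the job is handed in, but no verdict came back.

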